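Stand the parts brush bristles-up in its pot

ROBOT

A 6-joint arm with a two-finger parallel gripper is mounted at the origin on the work surface. World frame = base frame: x ahead of the robot, y to its left, z up, the work surface at z = 0. Lengths are in mm, angles in rad, forces in N, time in s.
With the tool pointing down it reaches from about 400 to 925 mm from the base axis. Payload 12.5 kg.
Tool frame: the origin (TCP) lies midway between the tips of the shut fingers; the grasp point (between the pads) lies 19 mm behind it (env.pinch_z is the distance from the TCP to the grasp point, in mm); z points along the fingers, y is the line along which they close (so a half turn about z gives the same grasp; the last joint's range is limited). The gripper opens to 95 mm and grips with 3 to 60 N. Pads are 20 mm wide; open, the fingers measure 119 mm over their backs; the gripper's body (75 mm by 180 mm) begins 59 mm behind the grasp point.
Start: joints at [1.138, 0.491, 1.559, -0, 1.092, -0.106], TCP at [200.619, 591.948, 182.661] pointing down, gripper open.
Joint ranges: [-3.1, 3.1], [-0.84, 2.19], [0.05, 2.79], [-1.13, 4.28], [0.06, 2.93], [-2.69, 2.69]. Speed limits (rad/s): [2.22, 2.22, 2.79, 3.14, 3.14, 3.14].

INTERFACE

Orientations are given as [roll, pitch, yaw] about the fixed x, y, z axes, in that order (R = Rz(yaw) Ry(pitch) Rx(roll)).
In Python, from cell import readout, eyes, job_done, env gives the robot as it stands.
- The arm moves only by the shell command python3 -m jog 'ROWS'. ROWS is a JSON object of lists of equal length, an entry for each row: "dp": the shift along the tool's x, y, z in mm, a list of three; "twist": the turn about the tool's z in degrees; "claw": the closure, from -1 (fully open) to 1 (shut). A call has 1 to 8 rows; each row is the pose to reach, as a shift and turn from the pose commanded when the call began, along the tool's axes at that moment; what a row does not reach only later rows make up. A row lasts 1/12 s, in which the tool goes at most 41.7 mm and 7.16 degrees, less where a joint would pass 70% of its speed; a pose out of reach is approached as far as the arm can. A call with a gripper value outside its range is refused whole. The fingers move at their own pace and stop on an object; the grip force is fixed at half the most. Time passes only in rows, so rows that repeat a pose let the fingers close. It gives the time, the measured TCP pose, the force and the opening at its end, in the units of the state.
- readout.state(): the state, without advancing time (a new reading comes with each control period).
- eyes.read_camera(name): name is "side" or "top" or "wrist"; returns the picture (400x640x3 uint8, red, green, blue); there is no depth.
- eyes.camera_model(name): a dict with "intrinsics" (3x3 intrinsics, pixels), "R" (3x3) and "t" (3): a world point X has camera coordinates R X + t. Camera axes: x right, y down, z forward; pixel columns grow to the right and rows downward; lengths in mm; the calibration is good to about 2 mm. A picture is of the moment at which its call begins: read the wrist's pose just before it. camera_model takes no time and is no camera call; for the wrist camera it gives the pose at the moment of the call.
- job_done(): hands the job in, once; it reports no verdict.
The state is a dict: "t": time; "joints": joint angles; "qvel": joint speeds; "tau": joint torques, N m; "eef_pos": TCP position; "tcp_rot": TCP orientation; "ft_force": force on the tool from outside, world axes, zero at the start; "moment": the same for the moment, N m; "opening": opening from 0.0 (shut) to 1.0 (fully open).
Only numpy, scipy, OpenCV 4.12 (cv2) and the standard library are available. Lean on these libraries where they do the work, as an engineer would, in place of code of your own. Each camera call takes 0.05 s, during which the arm holds its last target. There are 200 camera calls.

TASK

One of the two parts brushes on the counter has been left standing on its bristles, which ruins them. Pull it out of its pot, turn it end for end, and put it back in the same pot handle-down with the bristles up; lower it in until the handle is at the bottom before letting go, rather than dropping it. Leave both pots, the other brush and everything else where they are.

Things in the scene. Friction and masses are not known exactly. Their poses are not given: they have to be found in the camera images.
- brush: The parts brush now standing bristles-down: 340 mm long, 110 g, balance point 182 mm from the handle end. From the handle end: plain round wooden handle 20 mm thick to 262 mm, steel ferrule 25 mm thick to 292 mm, stiff black tuft 33 mm thick to 340 mm. Origin at the tip of the handle, on the axis; z runs along the brush to the bristles, so it points down at first and up when done.
- brush_handle_end (a point): Tip of that brush's rounded handle end (the body's origin). At first about 240 mm above the counter: the brush leans about 49 degrees from vertical, to the robot's left (from 20 degrees forward of straight left to 45 degrees back towards the robot), over the rim of its pot, which it crosses 220 mm from this end.
- brush_bristle_end (a point): Centre of the flat end of that brush's tuft, 340 mm from the handle end; at first it is in the pot's bottom corner, opposite the side it leans to. Put in handle-down the brush comes to rest at about the same lean, handle end in a bottom corner, crossing the rim 133 mm from the handle end.
- pot: The pot holding that brush: round, straight-walled, open pressed-steel pot, loose on the counter, 0.7 kg, 88 mm high, 116 mm outer diameter, wall 3 mm (110 mm clear inside), floor 4 mm thick. Origin at the centre of its underside, z up; the brush leans towards the pot's own +x.
- pot_floor (a point): The centre of the inner floor of that pot, 4 mm above the counter.
- pot_rim (a point): The centre of the mouth of that pot, 88 mm above the counter.
- spare_pot: The other pot, the same in every way; leave it where it is. The pots stand about 0.23 to 0.56 m apart, one to the robot's left and one to its right, either way round. Origin at the centre of its underside, z up.
- spare_brush: The other brush, same make and size, already handle-down in the other pot, leaning about 48 degrees towards that pot's +x, bristle end about 235 mm above the counter. Leave it alone. Origin at the tip of the handle, z towards the bristles.
- bearing: Bystander: steel wheel bearing lying flat between the pots, 76 mm across, 37 mm high. Origin at the centre of its underside.
- oil_filter: Bystander: white screw-on oil filter standing at the left, 78 mm across, 90 mm high. Origin at the centre of its underside.
- pad_box: Bystander: blue brake-pad carton at the right, 90 x 165 x 62 mm high. Origin at the centre of its underside.
- small_carton: Bystander: brown carton at the near left, 110 x 140 x 75 mm high. Origin at the centre of its underside.
- grease_jar: Bystander: grey jar with a black lid at the near right, 72 mm across, 85 mm high. Origin at the centre of its underside.
There are look-alikes about, which are no part of the job. What is shaped like the spare_pot but pink or red is not meant. Leave any orange look-alike of the pot alone.

How it is judged:
By the outcome, as a careful person would: the job done as asked, in the order asked, and still so for the second after the job is handed in, with the robot touching nothing.
It also fails if it takes over 54 s, if anything falls off the work surface, if the arm or the gripper's body presses on something with over 40 N, if the wrist force passes 120 N, or if a joint passes its speed limit or range.

## Working session

There is one attempt and no reset: what is moved stays moved. The work goes in short steps, Python scripts to look and compute and a shell command to move; the robot and the scene stay as the last step left them, time stands still between calls to the robot, and variables do not carry over. Pictures are saved under pics/ and viewed, on a budget of 10 in all, crops included, one or two more only if the job needs it, and the job is handed in when it is done.

```bash
ls; mkdir -p pics; python3 - <<'E'
from cell import readout, eyes, env
import cv2, numpy as np
print(readout.state()); print(env.pinch_z, [a for a in dir(env) if a[0]!='_'])
for n in ("top","side"):
    im=eyes.read_camera(n); cv2.imwrite(f"pics/{n}0.png",im[:,:,::-1]); np.save(f"pics/{n}0.npy",im)
    m=eyes.camera_model(n); print(n,m)
E
```

```text
pics
{'t': 0.0, 'joints': array([ 1.13837321e+00,  4.91584212e-01,  1.55944693e+00, -2.68344266e-06,
        1.09171392e+00, -1.05592755e-01]), 'qvel': array([-1.97959192e-04,  1.99370758e-04,  9.51407064e-05,  3.65665485e-04,
       -1.58836478e-03, -1.52568681e-04]), 'tau': array([ 1.82947997e-04, -6.12648368e+01, -2.58179265e+01,  6.92499080e-02,
        4.82226012e-02, -4.19816092e-05]), 'eef_pos': array([200.50741675, 591.66566495, 182.0473264 ]), 'tcp_rot': array([-3.14044641e+00, -1.19093443e-04,  2.81476346e+00]), 'ft_force': array([-0.59715225,  0.81358439, -0.45779706]), 'moment': array([ 0.01870905,  0.04237493, -0.02070726]), 'opening': 0.9957248577000984}
18.8 ['IKError', 'pinch_z']
top {'intrinsics': array([[370.23473049,   0.        , 326.7034457 ],
       [  0.        , 370.23473049, 200.58492814],
       [  0.        ,   0.        ,   1.        ]]), 'R': array([[-0.00747491, -0.99996137,  0.00462345],
       [-0.99808723,  0.007177  , -0.06140332],
       [ 0.06136776, -0.00507359, -0.99810233]]), 't': array([  -8.17399211,  484.79861749, 1504.16100561])}
side {'intrinsics': array([[432.67320297,   0.        , 315.31012091],
       [  0.        , 432.67320297, 204.55005496],
       [  0.        ,   0.        ,   1.        ]]), 'R': array([[ 0.91486842, -0.40343851, -0.01591036],
       [-0.29018218, -0.62961834, -0.7206768 ],
       [ 0.28073132,  0.66394135, -0.69308861]]), 't': array([-445.20372679,  249.21302875, 1416.63178157])}
```

View pics/top0.png

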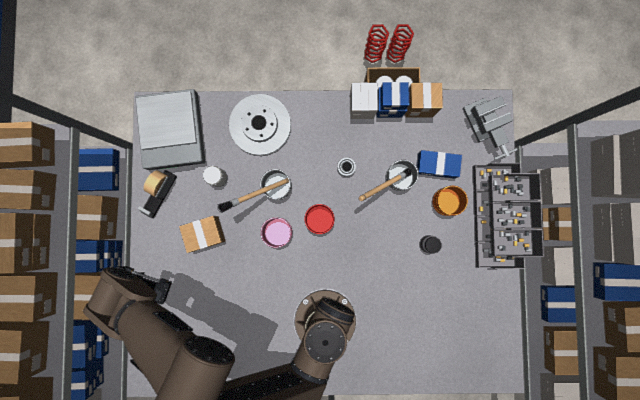

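View pics/side0.png

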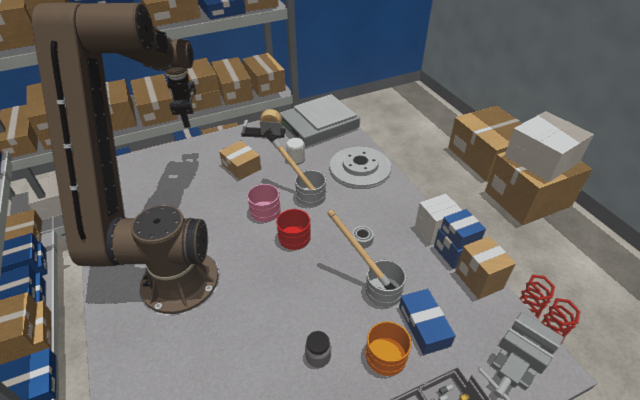

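Top view: the target (handle out) is in the right-hand pot at about (403,176), handle tip at about (361,199). The spare is at left, pot at about (276,185). The side view agrees: handle tip (331,212), pot (385,283). Next I measure positions.

```bash
cat > h.py <<'E'
import numpy as np, cv2
from cell import eyes, readout
def ray(m,u,v):
    c=-m['R'].T@m['t']; d=m['R'].T@np.linalg.solve(m['intrinsics'],[u,v,1.]); return c,d/np.linalg.norm(d)
def onplane(m,u,v,z):
    c,d=ray(m,u,v); return c+d*(z-c[2])/d[2]
def tri(m1,p1,m2,p2):
    a,d=ray(m1,*p1); b,e=ray(m2,*p2)
    s=np.linalg.lstsq(np.c_[d,-e],b-a,rcond=None)[0]; P=a+d*s[0];Q=b+e*s[1]
    return (P+Q)/2,np.linalg.norm(P-Q)
def proj(m,X):
    p=m['intrinsics']@(m['R']@np.asarray(X,float)+m['t']); return p[:2]/p[2]
def wood(im,box):
    x0,y0,x1,y1=box; h=cv2.cvtColor(im,cv2.COLOR_RGB2HSV)
    k=cv2.inRange(h,(8,70,80),(25,255,255)); q=np.zeros_like(k); q[y0:y1,x0:x1]=k[y0:y1,x0:x1]
    ys,xs=np.nonzero(q); p=np.c_[xs,ys].astype(float); c=p.mean(0); d=np.linalg.svd(p-c,full_matrices=False)[2][0]
    t=(p-c)@d; return c+d*t.min(), c+d*t.max(), len(p)
E
python3 - <<'E'
from h import *
T,S=np.load('pics/top0.npy'),np.load('pics/side0.npy'); mT,mS=eyes.camera_model('top'),eyes.camera_model('side')
for n,bt,bs in(("tgt",(350,160,420,212),(318,205,400,295)),("spare",(222,170,300,212),(270,138,322,195))):
    a=sorted(wood(T,bt)[:2],key=lambda p:p[0]); b=sorted(wood(S,bs)[:2],key=lambda p:p[1]); print(n,a,b)
    print(tri(mT,a[0],mS,b[0]),tri(mT,a[1],mS,b[1]))
for u,v in((403,176),(276,185)): print(onplane(mT,u,v,88))
c=np.hstack([cv2.resize(T[145:215,345:425],None,fx=5,fy=5,interpolation=2),cv2.resize(S[200:310,315:415],(318,350),interpolation=2)])
cv2.imwrite('pics/crop1.png',c[:,:,::-1]); print(c.shape)
E
```

```text
tgt [array([358.98961663, 198.98146635]), array([400.00240947, 176.00430076])] [array([328.83346173, 210.1318835 ]), array([381.48371689, 276.61693922])]
(array([ 477.93829474, -124.45511052,  238.38241376]), np.float64(4.552026577240363)) (array([ 576.59090717, -302.99611873,   71.55747054]), np.float64(0.678191990193229))
spare [array([238.4547237 , 200.09737216]), array([287.49323365, 179.77703473])] [array([279.0952796 , 146.71746571]), array([312.66986147, 189.05483284])]
(array([478.082044  , 310.54157243, 184.22457438]), np.float64(0.6781844836878652)) (array([553.62363457, 146.04797972,  77.63465312]), np.float64(22.180766406710863))
[ 574.75499121 -311.54118423   88.        ]
[542.75453588 186.58020824  88.        ]
(350, 718, 3)
```

View pics/crop1.png

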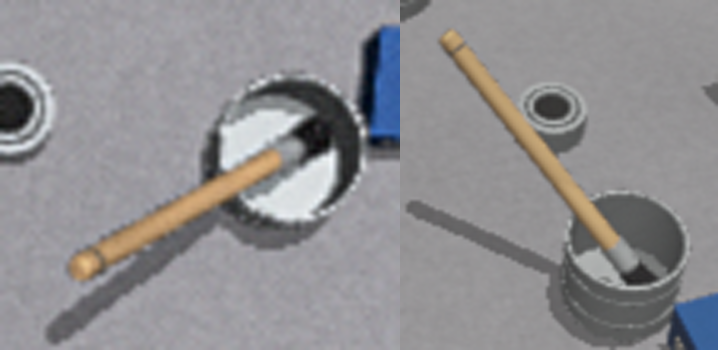

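```bash
python3 - <<'E'
from h import *
mT=eyes.camera_model('top')
for n,u,v,z in(("red",319.5,219,88),("pink",277,233,88),("orange",449.5,200.5,88),("jar",430.5,243,85),("bearing",346,166.5,37),("filter",214,175,90),("stackfront",352,116,0),("disc",260,124,20),("tgt",403.2,174.8,88),("sp",276.5,185.5,88)): print(n,onplane(mT,u,v,z).round())
tip=np.array([478,-124.5,238.4]); d=np.array([98.7,-178.5,-166.8]);d/=np.linalg.norm(d)
for s in(60,100,120,340): print(s,(tip+d*s).round(1))
print(np.degrees(np.arctan2(d[1],d[0])))
E
```

```text
red [409.  17.  88.]
pink [356. 183.  88.]
orange [ 477. -492.   88.]
jar [ 312. -414.   85.]
bearing [622. -91.  37.]
filter [584. 429.  90.]
stackfront [ 841. -121.    0.]
disc [804. 262.  20.]
tgt [ 579. -312.   88.]
sp [541. 185.  88.]
60 [ 500.5 -165.1  200.4]
100 [ 515.5 -192.2  175.1]
120 [ 523.  -205.8  162.4]
340 [ 605.4 -354.8   23.2]
-61.05998730716064
```

```bash
cat >> h.py <<'E'
from scipy.spatial.transform import Rotation as Ro
def go(P,az=None,grasp=True):
    """dp, twist to bring grasp point (or TCP) to P with tool x at azimuth az (deg)"""
    s=readout.state(); R=Ro.from_euler('xyz',s['tcp_rot']).as_matrix(); P=np.array(P,float)
    if grasp: P=P-[0,0,18.8]
    a0=np.degrees(np.arctan2(R[1,0],R[0,0])); tw=0 if az is None else -((az-a0+180)%360-180)
    print('dp',(R.T@(P-s['eef_pos'])).round(),'twist',round(tw,1),'az0',round(a0,1))
E
python3 - <<'E'
from h import *
go([300,480,400]); go([380,100,400]); go([500.5,-165,290],119)
E
```

```text
dp [-130.  -74. -199.] twist 0 az0 161.3
dp [-328. -408. -199.] twist 0 az0 161.3
dp [-527. -620.  -89.] twist 42.3 az0 161.3
```

```bash
python3 -m jog '{"dp":[[0,0,-40],[0,0,-80],[0,0,-120],[-30,-20,-150],[-60,-40,-170],[-85,-65,-180],[-110,-95,-180],[-135,-125,-180]],"twist":[0,0,0,7,14,21,28,35],"claw":[-1,-1,-1,-1,-1,-1,-1,-1]}' && python3 -c "
from h import *
go([480,-120,330],119)"
```

```text
t: 0.77
eef_pos: [288.8, 428.7, 363.0]
tcp_rot: [3.141, -0.0, 2.198]
ft_force: [1.8, 0.3, -0.1]
opening: 1.001
dp [-556. -167.   52.] twist 6.9 az0 125.9
```

```bash
python3 -m jog '{"dp":[[-278,-84,26],[-278,-84,26],[-278,-84,26],[-278,-84,26],[-278,-84,26],[-278,-84,26],[-278,-84,26],[-278,-84,26]],"twist":[6.9,6.9,6.9,6.9,6.9,6.9,6.9,6.9],"claw":[-1,-1,-1,-1,-1,-1,-1,-1]}' && python3 -c "
from h import *
go([500.5,-165,290],119)"
```

```text
t: 1.43
eef_pos: [386.6, 151.0, 335.9]
tcp_rot: [-3.14, 0.001, 2.077]
ft_force: [-0.1, 0.2, 0.8]
opening: 0.998
dp [-331.  -54.   65.] twist 0.0 az0 119.0
```

```bash
python3 -m jog '{"dp":[[-331,-54,65],[-331,-54,65],[-331,-54,65],[-331,-54,65],[-331,-54,65],[-331,-54,65],[-331,-54,65],[-331,-54,65]],"twist":[0,0,0,0,0,0,0,0],"claw":[-1,-1,-1,-1,-1,-1,-1,-1]}' && python3 -c "
from h import *
im=eyes.read_camera('wrist'); cv2.imwrite('pics/w1.png',im[:,:,::-1]); np.save('pics/w1.npy',im)
m=eyes.camera_model('wrist')
tip=np.array([478,-124.5,238.4]); d=np.array([98.7,-178.5,-166.8]);d/=np.linalg.norm(d)
for s in (0,60,120): print(s,proj(m,tip+d*s))
go([500.5,-165,200],119)"
```

```text
t: 2.1
eef_pos: [497.9, -152.7, 272.7]
tcp_rot: [3.142, -0.0, 2.083]
ft_force: [0.7, 1.0, -0.1]
opening: 1.001
0 [318.79971957 156.16039404]
60 [319.01504414 201.84213879]
120 [319.16751573 234.18943669]
dp [-7. -2. 89.] twist 0.2 az0 119.2
```

View pics/w1.png

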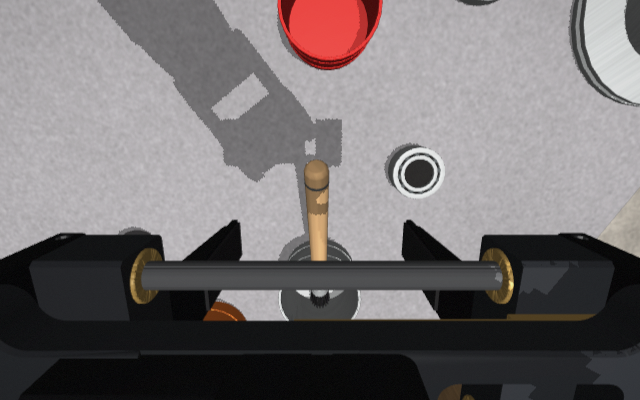

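The wrist view shows the handle tip at (317,160), against (319,156) predicted. The brush is centred between the fingers, so I go down and grasp.

```bash
python3 -m jog '{"dp":[[-7,-2,40],[-7,-2,75],[-7,-2,89],[-7,-2,89],[-7,-2,89],[-7,-2,89],[-7,-2,89],[-7,-2,89]],"twist":[0,0,0,0,0,0,0,0],"claw":[-1,-1,-1,-1,1,1,1,1]}'; python3 -m jog '{"dp":[[0,0,0],[0,0,0],[0,0,0],[0,0,0]],"twist":[0,0,0,0],"claw":[1,1,1,1]}'
```

```text
t: 2.82
eef_pos: [499.8, -158.0, 185.5]
tcp_rot: [3.14, 0.002, 2.084]
ft_force: [-0.7, -0.9, 0.1]
opening: 0.778
t: 3.15
eef_pos: [499.3, -158.0, 184.3]
tcp_rot: [3.141, 0.0, 2.083]
ft_force: [0.0, 0.3, 1.2]
opening: 0.496
```

```bash
python3 -m jog '{"dp":[[0,0,0],[0,0,0],[0,0,0],[0,0,0],[0,0,0],[0,0,0],[0,0,0]],"twist":[0,0,0,0,0,0,0],"claw":[1,1,1,1,1,1,1]}'; python3 -m jog '{"dp":[[5,0,-15],[12,0,-30],[20,0,-45],[28,0,-60],[36,0,-75],[44,0,-90],[52,0,-105],[60,0,-120]],"twist":[0,0,0,0,0,0,0,0],"claw":[1,1,1,1,1,1,1,1]}'; python3 -m jog '{"dp":[[5,0,-25],[12,0,-50],[20,0,-75],[28,0,-100],[28,0,-110],[28,0,-110]],"twist":[0,0,0,0,0,0],"claw":[1,1,1,1,1,1]}'
python3 -c "
from h import *
a=eyes.read_camera('top'); b=eyes.read_camera('side'); np.save('pics/t2.npy',a);np.save('pics/s2.npy',b)
c=np.hstack([cv2.resize(a[120:240,330:450],(400,400)),cv2.resize(b[160:310,290:440],(400,400))]); cv2.imwrite('pics/v2.png',c[:,:,::-1])"
```

```text
t: 3.73
eef_pos: [499.3, -158.0, 184.2]
tcp_rot: [3.141, 0.0, 2.083]
ft_force: [1.0, 0.9, 1.5]
opening: 0.169
t: 4.4
eef_pos: [469.5, -105.3, 304.8]
tcp_rot: [-3.141, -0.0, 2.083]
ft_force: [0.4, 0.2, -0.9]
opening: 0.165
t: 4.9
eef_pos: [456.7, -81.4, 416.0]
tcp_rot: [3.139, 0.003, 2.084]
ft_force: [0.3, 0.2, -0.3]
opening: 0.003
```

View pics/v2.png

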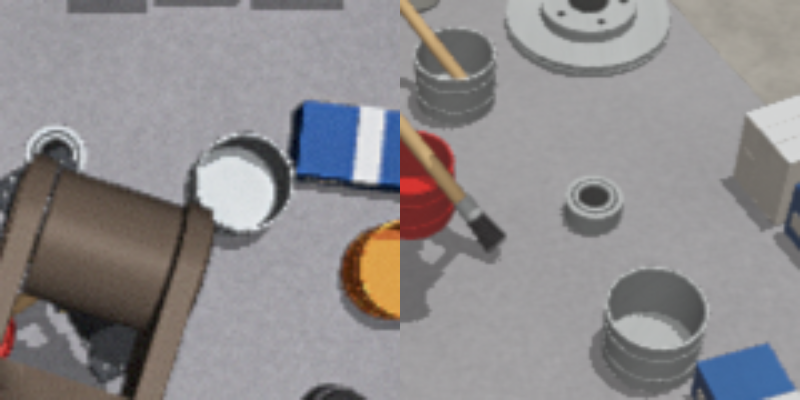

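```bash
python3 -m jog '{"dp":[[0,0,0],[0,0,0],[0,0,0],[0,0,0],[0,0,0],[0,0,0]],"twist":[0,0,0,0,0,0],"claw":[-1,-1,-1,-1,-1,-1]}'
python3 -c "
from h import *
a=eyes.read_camera('wrist'); b=eyes.read_camera('side'); np.save('pics/w3.npy',a);np.save('pics/s3.npy',b)
c=np.hstack([cv2.resize(a,(400,250))[:, :],cv2.resize(b,(400,250))]);c=np.vstack([c,cv2.resize(b[130:310,160:448],(800,500))[:350]]); cv2.imwrite('pics/v3.png',c[:,:,::-1])"
```

```text
t: 5.5
eef_pos: [456.2, -81.4, 414.0]
tcp_rot: [-3.141, -0.0, 2.083]
ft_force: [0.0, -0.6, 0.0]
opening: 0.369
```

View pics/v3.png

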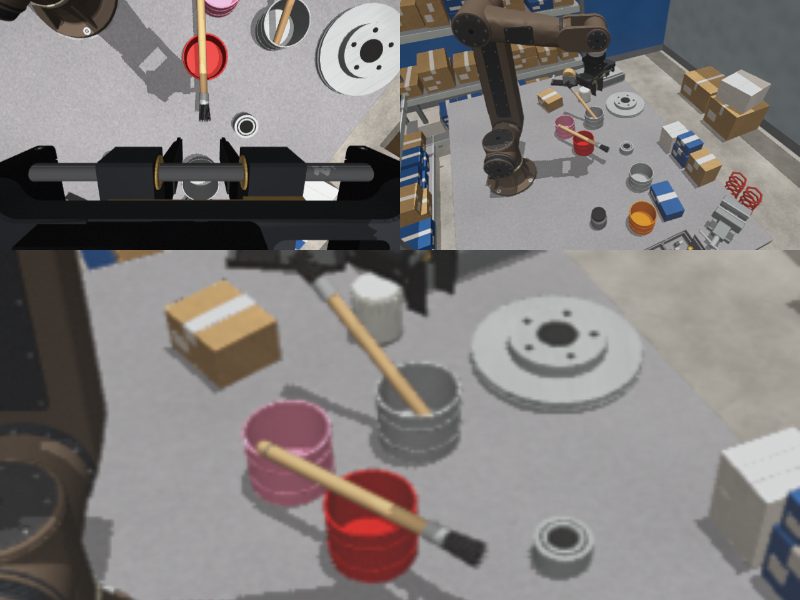

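The brush slipped out of the grip. It now lies roughly level across the rims of the pink and red pots, tuft overhanging. I measure it there.

```bash
python3 -c "
from h import *
w=np.load('pics/w3.npy'); s=eyes.read_camera('side'); mw,ms=eyes.camera_model('wrist'),eyes.camera_model('side'); mt=eyes.camera_model('top')
d=cv2.absdiff(s,np.load('pics/s3.npy')); print('still?',d[150:330,230:420].max(), (d>40).sum())
a=wood(w,(280,0,350,190)); b=wood(s,(245,120,330,350)); print(a,b)
c=np.hstack([cv2.resize(w[0:200,250:410],(440,550)),cv2.resize(s[280-10-90:260+10,240:345],(360,309)) if 0 else cv2.resize(s[180:270,240:345],(360,550))]); cv2.imwrite('pics/v4.png',c[:,:,::-1])
s0=np.load('pics/side0.npy')
hs=lambda im:cv2.cvtColor(im,cv2.COLOR_RGB2HSV)
for n,lo,hi in(('red',(0,180,80),(6,255,255)),('pink',(160,60,80),(176,200,255))):
  print(n,[cv2.boundingRect(cv2.inRange(hs(i),lo,hi)[150:260,240:330]) for i in(s0,s)])
"
```

```text
still? 67 31
(array([ 3.20440961e+02, -2.30303496e-01]), array([325.74780996, 148.18779772]), 1805) (array([250.35510769, 124.39316131]), array([300.99029355, 235.55933085]), 1026)
red [(37, 60, 32, 35), (37, 60, 32, 35)]
pink [(7, 34, 33, 38), (7, 34, 33, 38)]
```

View pics/v4.png

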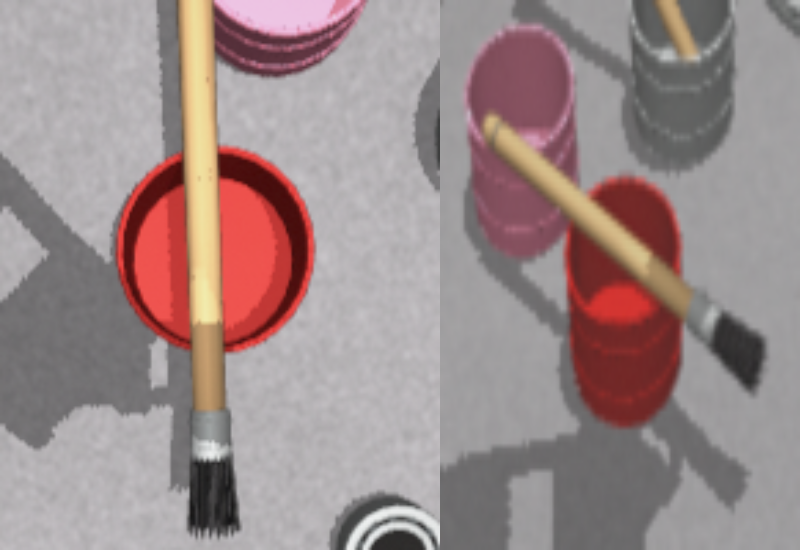

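```bash
python3 -c "
from h import *
mw,ms=eyes.camera_model('wrist'),eyes.camera_model('side')
A=(327.8,193.5);B=(326.7,149.1)
print(tri(mw,A,ms,(332.4,240.9)),tri(mw,B,ms,(314.9,229.4)))
a,b=onplane(mw,*A,98),onplane(mw,*B,98);print(a,b,np.linalg.norm(a-b))
h=onplane(ms,255.2,201,98);print('handle',h,np.linalg.norm(h-a)); d=(a-h)/np.linalg.norm(a-h);print(d,np.degrees(np.arctan2(d[1],d[0])))
go(a,119)
"
```

```text
(array([ 493.67457651, -128.0978462 ,   95.70960268]), np.float64(2.381529163315809)) (array([456.85435797, -62.89480419, 102.21183481]), np.float64(4.3201718230702735))
[ 494.52136064 -127.9572205    98.        ] [455.05714559 -62.5631115   98.        ] 76.37940665481568
handle [322.53270895 155.08968385  98.        ] 331.20333085228464
[ 0.51928418 -0.85460162  0.        ] -58.715751727317
dp [-59.  11. 335.] twist 0.4 az0 119.4
```

```bash
python3 -c "
from h import *
go([486,-114,96],121.2)"; python3 -m jog '{"dp":[[0,0,0],[0,0,0],[0,0,0],[-11,3,40],[-22,6,80],[-33,9,120],[-42,10,160],[-44,10,200]],"twist":[0,0,0,-1,-2,-2,-2,-2],"claw":[-1,-1,-1,-1,-1,-1,-1,-1]}'; python3 -c "
from h import *
go([486,-114,96],121.2)"
```

```text
dp [-43.  10. 337.] twist -1.8 az0 119.4
t: 6.32
eef_pos: [486.9, -115.5, 212.5]
tcp_rot: [3.141, 0.001, 2.118]
ft_force: [1.1, -0.8, 0.1]
opening: 0.992
dp [  2.  -0. 135.] twist 0.2 az0 121.4
```

```bash
python3 -m jog '{"dp":[[2,0,40],[2,0,80],[2,0,110],[2,0,130],[2,0,136],[2,0,136],[2,0,136],[2,0,136]],"twist":[0,0,0,0,0,0,0,0],"claw":[-1,-1,-1,-1,-1,-1,1,1]}';python3 -m jog '{"dp":[[0,0,0],[0,0,0],[0,0,0],[0,0,0],[0,0,0],[0,0,0],[0,0,0],[0,0,0]],"twist":[0,0,0,0,0,0,0,0],"claw":[1,1,1,1,1,1,1,1]}';python3 -m jog '{"dp":[[0,0,0],[0,0,0],[0,0,0],[0,0,0]],"twist":[0,0,0,0],"claw":[1,1,1,1]}'; python3 -m jog '{"dp":[[0,0,0],[0,0,0]],"twist":[0,0],"claw":[1,1]}'
```

```text
t: 6.98
eef_pos: [486.2, -113.3, 79.6]
tcp_rot: [3.14, 0.002, 2.118]
ft_force: [-0.1, 0.7, -0.0]
opening: 0.913
t: 7.65
eef_pos: [485.4, -113.0, 78.2]
tcp_rot: [3.142, -0.0, 2.118]
ft_force: [0.0, 0.7, 0.5]
opening: 0.355
t: 7.98
eef_pos: [485.4, -113.0, 78.2]
tcp_rot: [3.141, -0.0, 2.118]
ft_force: [0.8, -0.2, 1.3]
opening: 0.076
t: 8.15
eef_pos: [485.4, -113.0, 78.2]
tcp_rot: [3.142, -0.0, 2.118]
ft_force: [1.0, -0.2, 0.3]
opening: 0.009
```

```bash
python3 -c "
from h import *
a=eyes.read_camera('wrist'); b=eyes.read_camera('side'); np.save('pics/w5.npy',a);np.save('pics/s5.npy',b)
c=np.hstack([cv2.resize(a,(480,300)),cv2.resize(b[160:280,220:348],(320,300))]);cv2.imwrite('pics/v5.png',c[:,:,::-1])"
```

```text
(no output)
```

View pics/v5.png

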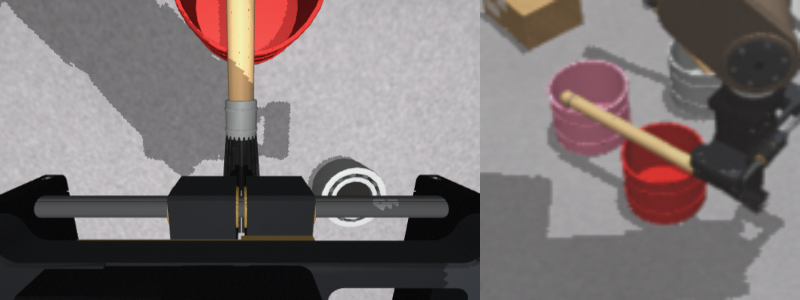

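```bash
python3 -c "
from h import *
mw,ms=eyes.camera_model('wrist'),eyes.camera_model('side')
a=onplane(mw,320,133.3,98); f=onplane(mw,320,182,98); print('woodend',a,'ferrule end',f,np.linalg.norm(f-a))
print('handle',onplane(ms,254.8,199.2,98)); s=readout.state(); p=s['eef_pos']+[0,0,18.8]; print(p,'dist from woodend',np.linalg.norm(p-a),'tcp/grasp px',proj(mw,s['eef_pos']),proj(mw,p))
print(readout.state()['opening'])
"
```

```text
woodend [453.36225885 -62.94699393  98.        ] ferrule end [468.37703753 -87.57038723  98.        ] 28.84016429862759
handle [324.15556852 164.66574334  98.        ]
[ 485.41030946 -113.01794272   96.98360125] dist from woodend 59.45763641462484 tcp/grasp px [322.01639617 219.6003525 ] [322.05827279 229.17757433]
0.006808722814892184
```

```bash
python3 -m jog '{"dp":[[0,0,0],[0,0,0],[0,0,0],[0,0,0],[0,0,0],[0,0,0],[0,0,0],[0,0,0]],"twist":[0,0,0,0,0,0,0,0],"claw":[-1,-1,-1,-1,-1,-1,-1,-1]}'; python3 -c "
from h import *
a=eyes.read_camera('wrist'); b=eyes.read_camera('side'); np.save('pics/w6.npy',a);np.save('pics/s6.npy',b)
c=np.hstack([cv2.resize(a[100:330,200:440],(400,383)),cv2.resize(b[180:270,270:365],(400,383))]);cv2.imwrite('pics/v6.png',c[:,:,::-1])"
```

```text
t: 8.92
eef_pos: [485.4, -113.0, 78.2]
tcp_rot: [3.142, -0.0, 2.118]
ft_force: [-0.4, -0.7, -0.1]
opening: 0.508
```

View pics/v6.png

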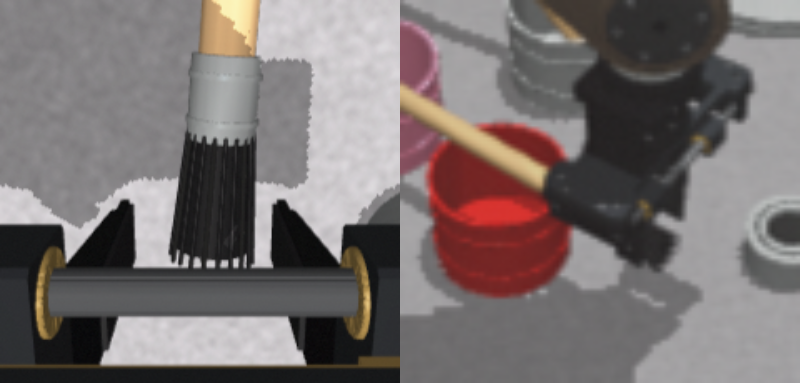

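```bash
python3 -c "
from h import *
mw=eyes.camera_model('wrist'); c=-mw['R'].T@mw['t']; print(mw['intrinsics'][0,0],c,mw['R'][2])
for z in(80,90,98,106,115,125):
  P=[onplane(mw,*p,z) for p in((330.5,132),(325,180),(327,256))]; H=[onplane(mw,200+x*.6,118,z) for x in(200,259)]
  F=[onplane(mw,200+x*.6,155,z) for x in(189.5,258)]
  n=np.linalg.norm; print(z,P[2].round(),n(P[1]-P[0]).round(1),n(P[2]-P[1]).round(1),'handle w',n(H[0]-H[1]).round(1),'ferr w',n(F[0]-F[1]).round(1))
"
```

```text
308.57128650162787 [449.40621716 -54.74565398 280.51008071] [ 0.12852374 -0.21127237 -0.96894047]
80 [ 502. -134.   80.] 31.3 54.7 handle w 22.3 ferr w 26.7
90 [ 500. -130.   90.] 29.8 51.9 handle w 21.2 ferr w 25.3
98 [ 497. -127.   98.] 28.5 49.7 handle w 20.3 ferr w 24.3
106 [ 495. -123.  106.] 27.3 47.6 handle w 19.4 ferr w 23.2
115 [ 493. -120.  115.] 25.9 45.1 handle w 18.4 ferr w 22.0
125 [ 490. -116.  125.] 24.3 42.4 handle w 17.3 ferr w 20.7
```

```bash
python3 -m jog '{"dp":[[18,0,0],[36,0,0],[36,0,0],[36,0,0],[36,0,0],[36,0,0],[36,0,0],[36,0,0]],"twist":[0,0,0,0,0,0,0,0],"claw":[-0.5,-0.5,-0.5,1,1,1,1,1]}';python3 -m jog '{"dp":[[0,0,0],[0,0,0],[0,0,0]],"twist":[0,0,0],"claw":[1,1,1]}';python3 -m jog '{"dp":[[0,0,0],[0,0,0],[0,0,0]],"twist":[0,0,0],"claw":[1,1,1]}'
```

```text
t: 9.68
eef_pos: [466.9, -82.7, 78.1]
tcp_rot: [3.141, 0.0, 2.118]
ft_force: [-0.1, -0.4, -0.5]
opening: 0.458
t: 9.93
eef_pos: [466.8, -82.4, 78.2]
tcp_rot: [3.141, 0.0, 2.118]
ft_force: [1.1, 0.3, 1.2]
opening: 0.244
t: 10.18
eef_pos: [466.7, -82.3, 78.2]
tcp_rot: [3.142, -0.0, 2.118]
ft_force: [0.8, 0.2, 0.3]
opening: 0.038
```

```bash
python3 -c "
from h import *
print(readout.state()['opening'])
a=eyes.read_camera('wrist'); b=eyes.read_camera('side'); np.save('pics/w7.npy',a);np.save('pics/s7.npy',b)
c=np.hstack([cv2.resize(a[50:330,200:440],(400,467)),cv2.resize(b[170:280,250:344],(400,467))]);cv2.imwrite('pics/v7.png',c[:,:,::-1])"
```

```text
0.03795158949628059
```

View pics/v7.png

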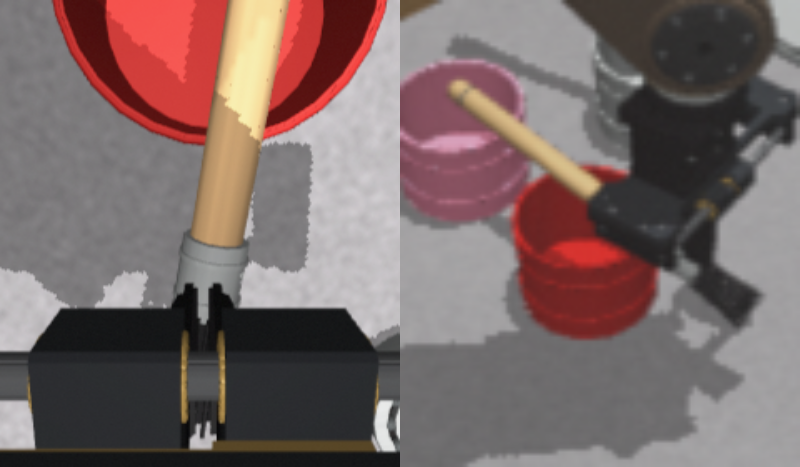

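Comparing finger spacing in the wrist picture with the opening puts the real fingertips about 38 mm higher than the reported TCP. The first grasp, which caught only a 16 mm chord of the handle, agrees. So I must go about 38 mm deeper.

```bash
python3 -m jog '{"dp":[[0,0,-20],[0,0,-20],[-24,0,-20],[-48,0,-20],[-48,0,-20],[-48,0,-20],[-48,0,-20],[-48,0,-20]],"twist":[0,0,0,0,0,0,0,0],"claw":[-1,-1,-1,-1,-1,-1,-1,-1]}';python3 -m jog '{"dp":[[0,0,0],[0,0,0],[0,0,20],[0,0,35],[0,0,45],[0,0,57],[0,0,57],[0,0,57]],"twist":[0,0,0,0,0,0,0,0],"claw":[-0.2,-0.2,-0.2,-0.2,-0.2,-0.2,1,1]}';python3 -m jog '{"dp":[[0,0,0],[0,0,0],[0,0,0],[0,0,0],[0,0,0],[0,0,0]],"twist":[0,0,0,0,0,0],"claw":[1,1,1,1,1,1]}'
```

```text
t: 10.95
eef_pos: [491.0, -122.6, 97.9]
tcp_rot: [-3.141, -0.001, 2.119]
ft_force: [-0.7, 0.2, -0.1]
opening: 0.511
t: 11.62
eef_pos: [491.5, -123.0, 41.0]
tcp_rot: [-3.141, -0.001, 2.119]
ft_force: [-0.6, -0.7, -0.1]
opening: 0.511
t: 12.12
eef_pos: [491.9, -123.3, 41.4]
tcp_rot: [3.141, 0.001, 2.118]
ft_force: [0.1, -1.1, 1.1]
opening: 0.345
```

Contact at opening 0.345, or 33 mm, which is exactly the tuft thickness. The offset is confirmed. I lift gently and see whether the brush pivots.

```bash
python3 -m jog '{"dp":[[0,0,0],[0,0,0],[0,0,-10],[0,0,-20],[0,0,-30],[0,0,-40],[0,0,-50],[0,0,-60]],"twist":[0,0,0,0,0,0,0,0],"claw":[1,1,1,1,1,1,1,1]}';python3 -m jog '{"dp":[[0,0,-10],[0,0,-20],[0,0,-30],[0,0,-40],[0,0,-40],[0,0,-40]],"twist":[0,0,0,0,0,0],"claw":[1,1,1,1,1,1]}'; python3 -c "
from h import *
s=readout.state();print(s['moment'],s['ft_force'])
a=eyes.read_camera('wrist'); b=eyes.read_camera('side'); np.save('pics/w8.npy',a);np.save('pics/s8.npy',b)
print(wood(b,(240,120,340,300)))
c=np.hstack([cv2.resize(a,(400,250)),cv2.resize(b[100:290,200:380],(400,422))[:250]]) if 0 else np.hstack([cv2.resize(a[:,150:490],(400,470)),cv2.resize(b[120:320,220:390],(400,470))]);cv2.imwrite('pics/v8.png',c[:,:,::-1])"
```

```text
t: 12.78
eef_pos: [491.7, -123.2, 102.6]
tcp_rot: [3.141, 0.0, 2.118]
ft_force: [-0.5, -0.7, -1.3]
opening: 0.34
t: 13.28
eef_pos: [491.8, -123.3, 141.6]
tcp_rot: [3.141, 0.001, 2.118]
ft_force: [0.2, 0.2, -1.8]
opening: 0.339
[-0.21432027 -0.05700385 -0.00097853] [ 0.2184789   0.15025451 -1.79622001]
(array([234.02295481, 149.2360775 ]), array([330.77186392, 219.44821448]), 1062)
```

View pics/v8.png

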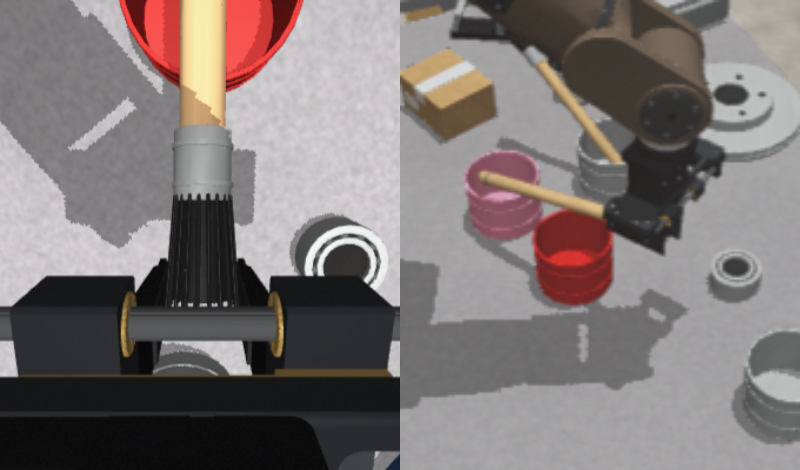

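```bash
python3 -m jog '{"dp":[[-10,0,-20],[-30,0,-50],[-50,0,-85],[-70,0,-120],[-85,0,-155],[-95,0,-190],[-100,0,-215],[-100,0,-230]],"twist":[0,0,0,0,0,0,0,0],"claw":[1,1,1,1,1,1,1,1]}'; python3 -c "
from h import *
s=readout.state();print(s['moment'],s['ft_force'])
b=eyes.read_camera('side'); np.save('pics/s9.npy',b)
r=wood(b,(200,60,400,330));print(r)
cv2.imwrite('pics/v9.png',cv2.resize(b[40:340,160:460],(500,500))[:,:,::-1])"
```

```text
t: 14.05
eef_pos: [544.4, -209.8, 373.3]
tcp_rot: [3.14, 0.002, 2.118]
ft_force: [0.6, -0.3, -1.2]
opening: 0.339
[-0.17932984 -0.14540578 -0.01388478] [ 0.56348301 -0.27694497 -1.23127523]
(array([209.49093689,  76.79343412]), array([401.95534479, 326.72417477]), 2362)
```

View pics/v9.png

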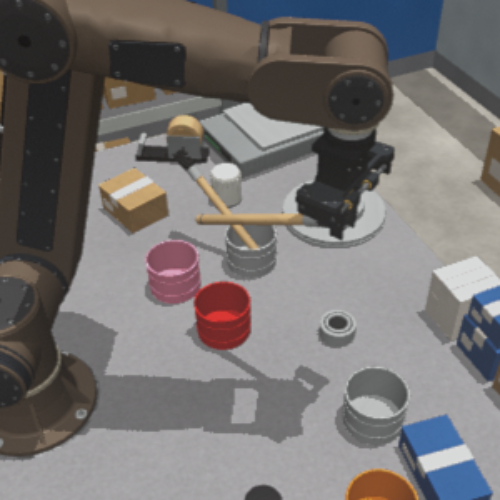

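```bash
cat >> h.py <<'E'
def elev(px,Lg,zoff=57):
    """elevation of brush from side pixel of the handle end; brush lies along tool x from the grip"""
    s=readout.state(); ms=eyes.camera_model('side'); R=Ro.from_euler('xyz',s['tcp_rot']).as_matrix(); x=R[:,0]; g=s['eef_pos']+[0,0,zoff]
    for th in range(-10,95,5):
        t=np.radians(th); H=g+Lg*(np.cos(t)*x*[1,1,0]-np.array([0,0,np.sin(t)])); p=proj(ms,H)
        if np.linalg.norm(p-px)<25: print(th,H.round(),p.round(1),'err',np.linalg.norm(p-px).round(1))
E
python3 -c "
from h import *
elev(np.array([280,171]),333)"
```

```text
15 [377.  65. 346.] [272.3 155.4] err 17.4
20 [382.  58. 318.] [275.2 163.5] err 8.9
25 [388.  48. 291.] [278.7 171.5] err 1.4
30 [395.  37. 266.] [282.6 179.3] err 8.7
35 [403.  23. 241.] [287.  186.9] err 17.4
```

```bash
python3 -m jog '{"dp":[[0,0,38],[0,0,0],[0,0,38],[0,0,0],[0,0,38],[0,0,0],[0,0,0],[0,0,0]],"twist":[0,0,0,0,0,0,0,0],"claw":[1,1,1,1,1,1,1,1]}'; cat > mk.py <<'E'
import sys
from h import *
b=eyes.read_camera('side'); np.save('pics/s_last.npy',b)
h=cv2.cvtColor(b,cv2.COLOR_RGB2HSV); k=cv2.inRange(h,(8,70,80),(25,255,255)); k[:60]=0
n,l,st,ce=cv2.connectedComponentsWithStats(k)
s=readout.state(); ms=eyes.camera_model('side'); g=proj(ms,s['eef_pos']+[0,0,57]); print('grip px',g.round())
for i in range(1,n):
    if st[i,4]>150:
        ys,xs=np.nonzero(l==i); p=np.c_[xs,ys].astype(float); c=p.mean(0); d=np.linalg.svd(p-c,full_matrices=False)[2][0]; t=(p-c)@d
        print(st[i],(c+d*t.min()).round(1),(c+d*t.max()).round(1))
E
python3 mk.py
```

```text
t: 14.77
eef_pos: [544.5, -209.0, 372.0]
tcp_rot: [3.14, 0.002, 2.119]
ft_force: [1.0, 0.9, -1.7]
opening: 0.339
grip px [365. 172.]
[   0   77   90   80 3704] [81.6 99.6] [ -3.5 143.2]
[151  76  11  31 178] [154.   75.3] [160.9 105.6]
[  84   79   53   55 1757] [132. 129.] [87.3 84.7]
[131  78  29  49 658] [135.4  78.4] [152.1 125.1]
[222  87  31  18 327] [222.   94.6] [252.2  96.2]
[ 449  106  143  119 6675] [453.2 119.2] [566.2 211.2]
[260 109  22  16 228] [260.7 114.2] [281.5 117.2]
[220 141  27  20 207] [244.3 142. ] [219.6 155.5]
[278 146  37  43 258] [279.1 146.7] [312.6 189.1]
[222 150  39  29 635] [259.2 157.8] [225.5 172.2]
[313 184  40  40 262] [350.2 186.1] [313.4 222.4]
[  6 209  30  19 320] [ 35.6 212.7] [  4.7 223. ]
[  4 225  30  15 223] [ 33.8 227.6] [  3.3 236.5]
[ 456  236   60   63 1898] [475.5 240.5] [493.3 293.1]
[   0  292   51   72 2478] [ 29.7 292.6] [ 14.1 366. ]
[ 365  321   47   55 2022] [390.2 321. ] [384.9 375.2]
```

```bash
python3 -c "
from h import *
elev(np.array([313.4,222.4]),333)"
```

```text
50 [433. -26. 173.] [302.6 209.2] err 17.1
55 [445. -46. 156.] [308.5 215.9] err 8.2
60 [458. -67. 140.] [314.8 222.2] err 1.4
65 [471. -89. 127.] [321.4 228.3] err 10.0
70 [ 485. -112.  116.] [328.3 234.1] err 18.9
```

```bash
python3 -m jog '{"dp":[[-10,-1,-10],[-32,-3,-20],[-60,-6,-20],[-90,-9,-20],[-120,-12,-20],[-150,-15,-20],[-180,-18,-20],[-205,-20,-20]],"twist":[0,0,0,0,0,0,0,0],"claw":[1,1,1,1,1,1,1,1]}';python3 -m jog '{"dp":[[-16,-2,0],[-28,-3,0],[-36,-4,0],[-39,-4,0],[-39,-4,0],[-39,-4,0]],"twist":[0,0,0,0,0,0],"claw":[1,1,1,1,1,1]}'; python3 mk.py | awk '/grip/||/\[ *[34][0-9][0-9]/'; python3 -c "
from h import *
s=np.load('pics/s_last.npy'); t=eyes.read_camera('top'); np.save('pics/t10.npy',t)
cv2.imwrite('pics/v10.png',np.hstack([cv2.resize(s[130:330,270:470],(400,400)),cv2.resize(t[120:240,350:470],(400,400))])[:,:,::-1])"
```

```text
t: 15.48
eef_pos: [634.4, -396.3, 390.3]
tcp_rot: [3.141, 0.001, 2.118]
ft_force: [-0.5, -1.0, -1.6]
opening: 0.341
t: 15.98
eef_pos: [650.5, -429.3, 390.8]
tcp_rot: [3.141, 0.0, 2.119]
ft_force: [0.6, 0.8, -1.0]
opening: 0.343
grip px [451. 208.]
[ 483  121  109  104 4318] [481.8 170.3] [581.4 200.6]
[279 147  36  42 248] [280. 148.] [312.6 189.1]
[376 219  56  39 406] [429.6 221.8] [376.2 255.3]
[ 456  237   60   62 1891] [475.  240.8] [493.6 292.8]
[ 365  321   47   55 2024] [390.1 321. ] [385.  375.2]
```

View pics/v10.png

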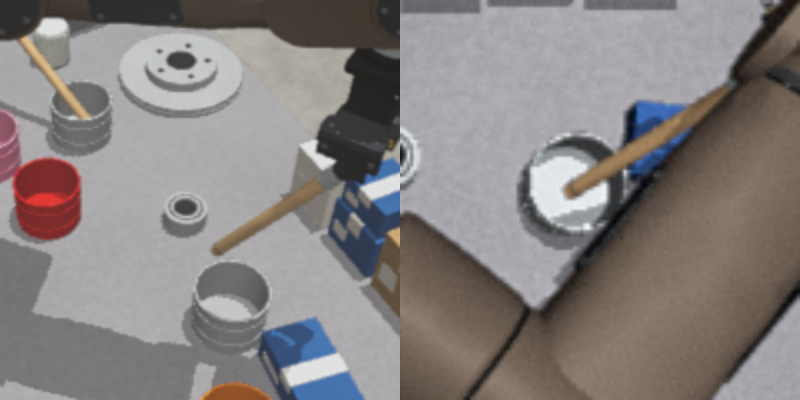

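```bash
python3 -c "
from h import *
mT,ms=eyes.camera_model('top'),eyes.camera_model('side')
t=np.load('pics/t10.npy'); w=wood(t,(390,130,455,190)); print(w); tp=min(w[:2],key=lambda p:p[0])
for q in((401,177),tp): print(tri(mT,q,ms,(376.2,255.3)))
elev(np.array([376.2,255.3]),333); s=readout.state(); print(s['eef_pos']+[0,0,57])
"
```

```text
(array([449.3503686 , 147.71321251]), array([400.09673978, 178.15651342]), 286)
(array([ 559.83446257, -286.99982371,  164.9395523 ]), np.float64(3.1330056513271933))
(array([ 558.20043316, -285.0166438 ,  162.94233904]), np.float64(2.049733137201579))
50 [ 539. -246.  193.] [364.4 241.5] err 18.2
55 [ 551. -266.  176.] [370.8 248.8] err 8.5
60 [ 564. -287.  160.] [377.7 255.8] err 1.6
65 [ 577. -309.  147.] [385.  262.5] err 11.4
70 [ 591. -332.  136.] [392.8 269. ] err 21.5
[ 650.34513547 -428.95142998  448.56143835]
```

```bash
python3 -m jog '{"dp":[[0,0,12],[0,0,32],[0,0,56],[0,0,80],[0,0,104],[0,0,124],[0,0,138],[0,0,144]],"twist":[0,0,0,0,0,0,0,0],"claw":[1,1,1,1,1,1,1,1]}';python3 -m jog '{"dp":[[0,0,2],[0,0,4],[0,0,4],[0,0,4]],"twist":[0,0,0,0],"claw":[1,1,1,1]}'; python3 -c "
from h import *
f=[]
print(readout.state()['moment']); 
s=eyes.read_camera('side'); t=eyes.read_camera('top'); np.save('pics/t11.npy',t); np.save('pics/s11.npy',s)
cv2.imwrite('pics/v11.png',np.hstack([cv2.resize(s[170:310,320:460],(400,400)),cv2.resize(t[120:220,370:470],(400,400))])[:,:,::-1])
mT,ms=eyes.camera_model('top'),eyes.camera_model('side')
g=readout.state()['eef_pos']+[0,0,57]; print(g)
for z in(5,30,60,88): print(z,[proj(m,[560+ (z-15)/1.732*.519,-287-(z-15)/1.732*.855,z]).round(1) for m in(ms,mT)])"
```

```text
t: 16.75
eef_pos: [649.8, -428.5, 245.2]
tcp_rot: [-3.141, -0.002, 2.119]
ft_force: [0.2, -0.4, -1.5]
opening: 0.343
t: 17.08
eef_pos: [650.5, -429.5, 244.4]
tcp_rot: [3.141, 0.001, 2.119]
ft_force: [-0.4, -0.3, -1.2]
opening: 0.342
[-0.10993284 -0.01747861  0.02599456]
[ 650.44297613 -429.58116568  301.09947295]
5 [array([371.1, 286.4]), array([391.8, 182.9])]
30 [array([375.7, 283.9]), array([395.9, 180.3])]
60 [array([381.4, 280.7]), array([401. , 177.2])]
88 [array([387. , 277.6]), array([405.9, 174.2])]
```

View pics/v11.png

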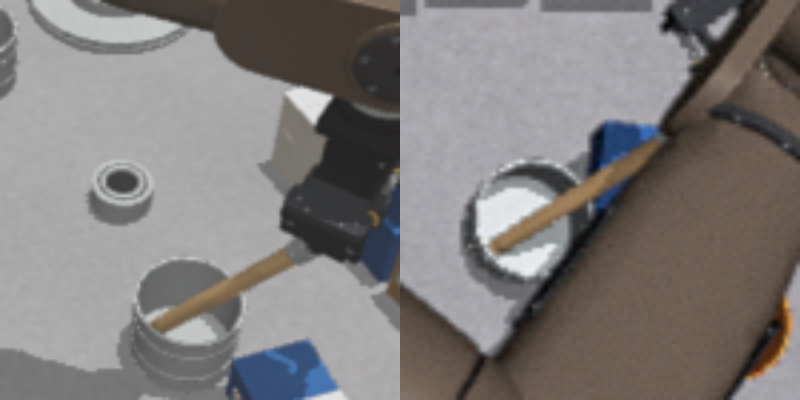

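The handle is inside the pot, tip just above the floor. I lower it in small steps and watch the force.

```bash
for i in 1; do python3 -m jog '{"dp":[[0,0,2],[0,0,4],[0,0,4]],"twist":[0,0,0],"claw":[1,1,1]}'; python3 -m jog '{"dp":[[0,0,2],[0,0,4],[0,0,4]],"twist":[0,0,0],"claw":[1,1,1]}'; python3 -m jog '{"dp":[[0,0,2],[0,0,4],[0,0,4]],"twist":[0,0,0],"claw":[1,1,1]}'; done | grep -E "eef|force"
```

```text
eef_pos: [650.2, -429.4, 238.7]
ft_force: [-0.8, 0.7, -1.3]
eef_pos: [650.7, -430.1, 235.9]
ft_force: [1.3, -2.4, 2.8]
eef_pos: [651.5, -431.6, 234.6]
ft_force: [3.8, -8.0, 14.1]
```

```bash
python3 -m jog '{"dp":[[0,0,-4],[0,0,-4],[-8,0,-2],[-16,0,2],[-24,0,8],[-31,0,14],[-31,0,14]],"twist":[0,0,0,0,0,0,0],"claw":[1,1,1,1,1,1,1]}' | grep -E "eef|force"; python3 -m jog '{"dp":[[-7,0,5],[-14,0,11],[-20,0,17],[-20,0,17]],"twist":[0,0,0,0],"claw":[1,1,1,1]}' | grep -E "eef|force"; python3 mk.py | awk '/grip/||/\[ *[34][0-9][0-9]/'
```

```text
eef_pos: [666.8, -457.8, 214.9]
ft_force: [0.9, -3.0, 2.2]
eef_pos: [676.8, -473.9, 197.6]
ft_force: [-0.1, -0.6, 1.6]
grip px [455. 269.]
[ 449  106  143  119 6212] [455.1 116.8] [566.4 210.4]
[ 464  253   52   46 1345] [512.2 259.1] [469.9 289.7]
[375 272  58  16 348] [431.7 274.2] [375.2 284.8]
[ 365  321   47   55 2032] [389.5 321. ] [385.5 375.2]
```

```bash
python3 -m jog '{"dp":[[-4,0,5],[-7,0,11],[-9,0,16],[-9,0,16]],"twist":[0,0,0,0],"claw":[1,1,1,1]}' | grep -E "eef|force"; python3 -m jog '{"dp":[[-1,0,3],[-2,0,6],[-2,0,6]],"twist":[0,0,0],"claw":[1,1,1]}' | grep -E "eef|force";  python3 -c "
from h import *
s=eyes.read_camera('side'); t=eyes.read_camera('top'); np.save('pics/t12.npy',t); np.save('pics/s12.npy',s)
cv2.imwrite('pics/v12.png',np.hstack([cv2.resize(s[190:310,330:450],(400,400)),cv2.resize(t[120:220,370:470],(400,400))])[:,:,::-1])"
```

```text
eef_pos: [681.3, -480.6, 182.4]
ft_force: [-0.0, 0.2, 0.5]
eef_pos: [682.4, -482.2, 177.4]
ft_force: [0.5, -0.0, 0.3]
```

View pics/v12.png

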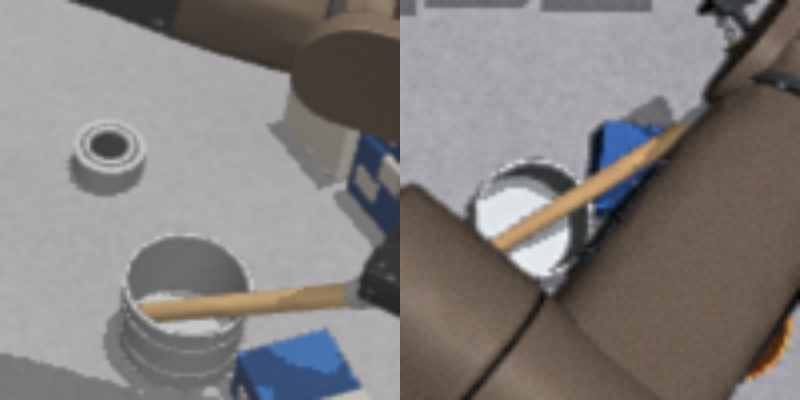

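```bash
python3 -m jog '{"dp":[[0,0,0],[0,0,0],[0,0,0],[0,0,0],[0,0,0],[0,0,0]],"twist":[0,0,0,0,0,0],"claw":[0.28,0.26,0.24,0.22,0.2,0.2]}' | grep -E "force|open"; python3 -m jog '{"dp":[[0,0,0],[0,0,0],[0,0,0],[0,0,0],[0,0,0],[0,0,0],[0,0,0],[0,0,0]],"twist":[0,0,0,0,0,0,0,0],"claw":[-0.7,-0.7,-0.7,-0.7,-0.7,-0.7,-0.7,-0.7]}' | grep -E "force|open"; python3 -m jog '{"dp":[[0,0,-10],[0,0,-40],[0,0,-75],[0,0,-110],[0,0,-150],[0,0,-180],[0,0,-200],[0,0,-200]],"twist":[0,0,0,0,0,0,0,0],"claw":[-0.7,-0.7,-0.7,-0.7,-0.7,-0.7,-0.7,-0.7]}' | grep -E "eef|force|open"
python3 -c "
from h import *
go([450,-480,470])"
```

```text
ft_force: [-0.0, 0.2, -0.9]
opening: 0.4
ft_force: [0.4, 0.2, -0.0]
opening: 0.84
eef_pos: [682.6, -482.5, 384.9]
ft_force: [-0.1, -0.8, 0.8]
opening: 0.851
dp [ 123. -197.  -68.] twist 0 az0 121.4
```

Clear of the brush. I move the arm aside for the final look.

```bash
python3 -m jog '{"dp":[[0,0,-20],[15,-25,-40],[35,-57,-60],[60,-95,-68],[85,-130,-68],[105,-165,-68],[123,-197,-68],[123,-197,-68]],"twist":[0,0,0,0,0,0,0,0],"claw":[-0.7,-0.7,-0.7,-0.7,-0.7,-0.7,-0.7,-0.7]}' | grep -E "^t|eef|force"; python3 -m jog '{"dp":[[30,-20,0],[55,-60,0],[75,-100,0],[95,-140,0],[110,-170,0],[110,-170,0]],"twist":[0,0,0,0,0,0],"claw":[-0.7,-0.7,-0.7,-0.7,-0.7,-0.7]}' | grep -E "^t|eef|force"; python3 -c "
from h import *
s=eyes.read_camera('side'); t=eyes.read_camera('top'); s0=np.load('pics/side0.npy'); t0=np.load('pics/top0.npy')
cv2.imwrite('pics/v13.png',np.hstack([cv2.resize(s[120:320,240:460],(440,400)),cv2.resize(t[120:260,330:470],(360,360))[:,:] if 0 else cv2.resize(t[130:250,350:458],(360,400))])[:,:,::-1])
d=cv2.absdiff(s,s0).max(2)
for n,(x0,y0,x1,y1) in dict(spare=(265,135,330,205),red=(276,205,312,250),pink=(246,183,282,222),bearing=(350,225,376,248),box=(400,290,455,350),orange=(365,320,412,375),jar=(300,330,334,366)).items():
  q=d[y0:y1,x0:x1]; print(n,(q>50).mean().round(3))
"
```

```text
t: 22.08
eef_pos: [444.3, -479.6, 447.8]
tcp_rot: [-3.14, 0.001, 2.115]
ft_force: [1.2, -0.7, 1.7]
t: 22.58
eef_pos: [243.1, -474.5, 446.7]
tcp_rot: [-3.14, 0.0, 2.115]
ft_force: [0.3, 0.4, -0.3]
spare 0.622
red 0.889
pink 0.724
bearing 0.112
box 0.0
orange 0.0
jar 0.0
```

View pics/v13.png

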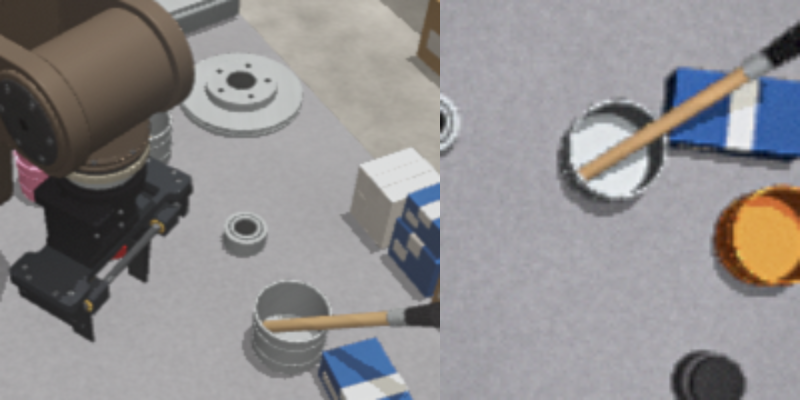

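The brush stands handle-down, tuft up, leaning over the rim. One numeric check follows on whether the pots and bystanders moved, then I hand in.

```bash
python3 -c "
from h import *
t=eyes.read_camera('top'); t0=np.load('pics/top0.npy')
for n,(x0,y0,x1,y1) in dict(pot_rightpart=(404,158,420,192),pot_low=(392,180,418,195),spare=(220,168,296,212),red=(302,203,338,237),pink=(260,215,294,250),bearing=(336,156,357,178),box=(425,148,466,180),orange=(430,184,468,217),jar=(417,233,443,255),filter=(202,164,226,188),carton=(178,214,224,254)).items():
  up=lambda i:cv2.resize(i,None,fx=4,fy=4,interpolation=cv2.INTER_CUBIC)
  r=cv2.matchTemplate(up(t[y0-5:y1+5,x0-5:x1+5]),up(t0[y0:y1,x0:x1]),cv2.TM_CCOEFF_NORMED); _,v,_,l=cv2.minMaxLoc(r); print(n,round(v,2),'shift px',(l[0]-20)/4,(l[1]-20)/4)
"
```

```text
pot_rightpart 0.72 shift px 0.0 0.25
pot_low 0.97 shift px 0.0 0.0
spare 1.0 shift px 0.0 0.0
red 1.0 shift px 0.0 0.0
pink 1.0 shift px 0.0 0.0
bearing 1.0 shift px 0.0 0.0
box 0.84 shift px 0.0 0.0
orange 1.0 shift px 0.0 0.0
jar 1.0 shift px 0.0 0.0
filter 1.0 shift px 0.0 0.0
carton 1.0 shift px 0.0 0.0
```

```bash
python3 -c "
from cell import job_done,readout
print(readout.state()['t']); print(job_done())"
```

```text
22.7333
the job is handed in; nothing more can be done
None
```

The brush is back in its own pot, handle-down with the bristles up, and the job was handed in at about 22.7 s of the 54 s allowed.

- **How it was turned:** I gripped the brush near the end of the tuft and let the handle swing down in the grip, helped by a few short vertical jerks. I then lowered the handle until the force reading showed it on the floor. I tipped the brush against the rim to about 46° from vertical before letting go.
- **Last checks:** The final pictures show the brush leaning handle-down in the right pot, with the arm clear. Comparing top-view pictures from start and end, all the pots and bystanders I compared moved 0 px. One part of the target pot read 0.25 px (about 1 mm), on a weak match because the brush now crosses it.

Some things went wrong on the way:

- **The brush was dropped once.** My first grasp was too shallow and the brush slipped out. It landed across the rims of the pink and red pots, which did not move, and I picked it up again from there.
- **The gripper offset disagreed with the description.** The fingertips are really about 38 mm higher than the reported tool point. Two more closings missed the brush before I worked this out.
- **One hard touch on the pot floor.** Lowering the handle peaked at about 14 N upward and 9 N sideways, and I backed off at once.
- **Picture budget.** I viewed 15 pictures against a budget of 10, more than the one or two extra allowed.

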